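# Weigh out a pair of shoe-tree knobs

### The arm

A 6-joint arm with a two-finger parallel gripper is mounted at the origin on the work surface. World frame = base frame: x ahead of the robot, y to its left, z up, the work surface at z = 0. Lengths are in m, angles in rad, forces in N, time in s.
With the tool pointing down it reaches from about 0.225 to 0.875 m from the base axis. Payload 3.4 kg.
Tool frame: the origin (TCP) lies at the very end of the fingers, on their centre line; the grasp point (between the pads) lies 19 mm behind it; z points along the fingers, y is the direction in which the jaws open and shut (so a half turn about z gives the same grasp; the last joint's range is limited). The gripper opens to 85 mm and grips with 20 to 120 N. Pads are 22 mm wide; open, the fingers measure 114 mm over their backs; the gripper's body (76 mm by 85 mm) begins 54 mm behind the grasp point. The pads swing forward as they close: fully open they stand 13 mm farther back than shut.
Start: joints at [-1.238, 0.276, 1.505, -0, 1.361, -0.121], TCP at [0.252, -0.517, 0.231] pointing down, gripper open.
Joint ranges: [-2.89, 2.89], [-0.75, 2.08], [0.22, 2.7], [-1.18, 4.32], [0.11, 2.71], [-2.7, 2.7]. Speed limits (rad/s): [2.57, 2.57, 3.14, 3.14, 3.14, 3.14].

### API

Orientations are given as a unit quaternion [w, x, y, z].
In Python, from rig import manip, viewer, job gives the robot as it stands.
- The arm moves only by the shell command python3 -m crank 'ROWS' [OPENING] [FORCE]. ROWS is JSON, a list of rows, each a list of 6 numbers: the shift along the tool's x, y, z in m, then the turn, a rotation vector about the tool's x, y, z in degrees. In form: [[dx, dy, dz, rx, ry, rz], ...]. A call has 1 to 20 rows; each row is the pose to reach, as a shift and turn from the pose measured when the call began, along the tool's axes at that moment; what a row does not reach only later rows make up. A row lasts 1/8 s, in which the tool goes at most 62.5 mm and 10.7 degrees, less where a joint would pass 70% of its speed; a pose out of reach is approached as far as the arm can. A call with a gripper value outside its range is refused whole. OPENING is the opening, from 0 (shut) to 1 (fully open), set as the call begins (- or left out, the last holds). The fingers move at their own pace and stop on an object; FORCE is the grip in N (left out, the last holds). Time passes only in rows, so rows that repeat a pose let the fingers close. It gives the time, the measured TCP pose, the force and the opening at its end, in the units of the state.
- manip.get_state(): the state, without advancing time (a new reading comes with each control period).
- viewer.get_image(name): name is "scene" or "top"; returns a dict with "frame" (480x640x3 uint8, blue, green, red), "range_z" (480x640 float32, m along the optical axis (not along the pixel's ray), 0 where there is no reading), "intrinsics" (3x3 intrinsics, pixels), "world_from_camera" (4x4, takes a point from camera to world coordinates). Camera axes: x right, y up, looking along -z (the intrinsics and any distortion apply to the point x, -y, -z); pixel columns grow to the right and rows downward; lengths in m; the calibration is good to about 2 mm. A picture is of the moment at which its call begins.
- job.sign_off(): hands the job in, once; it reports no verdict.
The state is a dict: "clock": time; "qpos": joint angles; "qd": joint speeds; "effort": joint torques, N m; "position": TCP position; "ee_rot": TCP orientation; "contact_force": force on the tool from outside, world axes, zero at the start; "moment": the same for the moment, N m; "width": finger opening in m.
Only numpy, scipy, OpenCV 4.12 (cv2) and the standard library are available. Lean on these libraries where they do the work, as an engineer would, in place of code of your own. Each camera call takes 0.05 s, during which the arm holds its last target. There are 200 camera calls.

### The job

Lift the dark wooden scoop that holds four brass ball knobs and tip it gradually over the pan of the bench scale, so that the knobs roll off its low lip one by one; stop as soon as exactly two have dropped into the pan. Then set the scoop back down upright on its leather mat with the other two knobs still in it, and let go.

Things in the scene. Friction and masses are not known exactly. Their poses are not given: they have to be found in the camera images.
- scoop_center (a point): Centre of the loose dark wooden scoop, 22 mm above its underside: an open narrow trough 110 mm long (x), 39 mm wide (y), 44 mm high, 180 g, z up, with two flat parallel cheeks to grip from above, closing along y. High back at +x, low lip at -x, which faces the robot within about 25 degrees. Four loose 24 mm brass balls, 60 g each, lie one behind the other in notches of its floor.
- scoop_lip (a point): Middle of the scoop's low pouring lip, at its -x end: 55 mm from the centre along x and 15 mm below it. With this end tipped down the balls roll over it one at a time, front one first: the first at roughly 20 degrees of tilt, each next one after some 12 to 18 degrees more. Tilt slowly, a few degrees a second, and level it when two are out.
- pan_floor (a point): Centre of the inner floor of the scale's square aluminium pan (150 x 150 mm outside, walls 4 mm thick, rim 32 mm above this point). It is 68 mm above the bench when the pan is empty. The scale is fixed to the bench; z is up; the sides of the pan lie along its x and y.
- pan (a joint): How far the scale's pan has sunk on its spring, in m: 0 when empty, 0.006 (6 mm) more for every 60 g knob lying in it, so 0.012 for two; it bobs for a moment after each drop.
- mat: The flat reddish leather mat fixed to the bench on which the scoop stands at the start: 200 mm (x) by 130 mm (y), 4 mm thick; origin at the centre of its underside, z up. The scoop must stand wholly on it at the end.
Mind the look-alikes: they are no part of the job. Leave any green or pink look-alike of the mat alone. Of the things shaped like the part that bears scoop_center, the dark wooden one is meant.

How it is judged:
On the way:
1. the scoop is held tipped over the pan (angle between scoop_center's own z axis and vertical above 0.25 rad and horizontal distance between scoop_lip and pan_floor below 0.08 m), for 0.2 s.
At the end, for the whole second after the job is handed in: The pan has sunk by the weight of two knobs (9.5 to 14.5 mm), and the scoop stands at rest and upright (within 7 degrees), wholly on the mat, which bears the weight of the scoop with two knobs (2.65 to 3.24 N), released (value of joint pan between 0.0095 and 0.0145 m and contact force between scoop and mat between 2.65 and 3.24 N and angle between scoop_center's own z axis and vertical below 0.12 rad and linear speed of scoop below 0.02 m/s); the robot touches nothing.
It also fails if it takes over 72 s, if anything falls off the work surface, if the arm or the gripper's body presses on something with over 40 N, if the wrist force passes 120 N, or if a joint passes its speed limit or range.

## Working session

There is one attempt and no reset: what is moved stays moved. The work goes in short steps, Python scripts to look and compute and a shell command to move; the robot and the scene stay as the last step left them, time stands still between calls to the robot, and variables do not carry over. Pictures are saved under pics/ and viewed, about 8 in all and at most 12, crops included, and the job is handed in when it is done.

```bash
ls; mkdir -p pics; python3 - <<'E'
from rig import manip, viewer, job
import cv2,numpy as np
print(manip.get_state())
for n in("scene","top"):
    d=viewer.get_image(n); cv2.imwrite(f"pics/{n}0.png",d["frame"]); np.savez(f"/tmp/{n}0.npz",**d)
    print(n,d["intrinsics"],d["world_from_camera"],[k for k in d])
E
```

```text
pics
{'clock': 0.0, 'qpos': array([-1.23798311e+00,  2.76627247e-01,  1.50614663e+00, -2.23312073e-05,
        1.36069640e+00, -1.21045642e-01]), 'qd': array([-0.00057539, -0.00085457, -0.00102628, -0.00053215, -0.00026659,
       -0.00121039]), 'effort': array([ 1.13171245e-03, -4.16767788e+01, -2.45801729e+01, -1.86185766e-04,
        1.07871147e-02,  2.94698452e-05]), 'position': array([ 0.25189046, -0.51629876,  0.23041594]), 'ee_rot': array([-9.32401837e-04,  9.74360869e-01,  2.24988921e-01, -1.10076223e-04]), 'contact_force': array([ 0.32576696,  0.06373995, -0.0840395 ]), 'moment': array([-0.03180556, -0.00688081,  0.01677272]), 'width': 0.08498957637240312}
scene [[501.90506531   0.         320.61498012]
 [  0.         501.90506531 242.99643763]
 [  0.           0.           1.        ]] [[ 0.87237024 -0.24415145  0.42350943  0.72674209]
 [ 0.48833367  0.47488819 -0.73212802 -0.5715438 ]
 [-0.02236951  0.84550061  0.5335057   0.48589304]
 [ 0.          0.          0.          1.        ]] ['frame', 'range_z', 'intrinsics', 'world_from_camera']
top [[435.14799187   0.         318.76322125]
 [  0.         435.14799187 233.18469477]
 [  0.           0.           1.        ]] [[-0.00110102  0.98870123 -0.14989549  0.3313528 ]
 [-0.99938503  0.00416559  0.03481673  0.01527485]
 [ 0.03504775  0.14984164  0.98808863  0.77152122]
 [ 0.          0.          0.          1.        ]] ['frame', 'range_z', 'intrinsics', 'world_from_camera']
```

View pics/scene0.png

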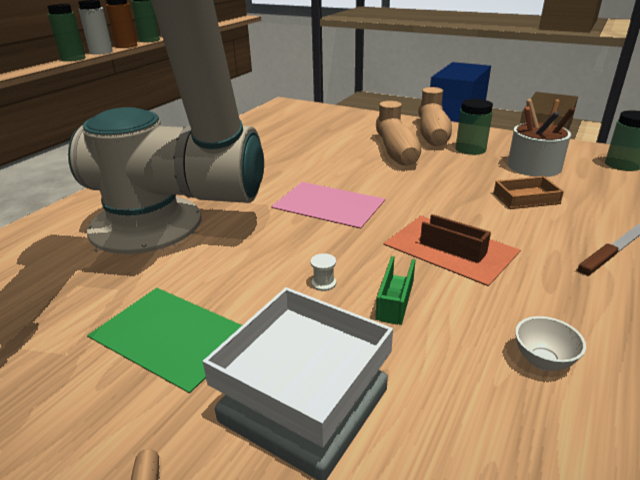

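View pics/top0.png

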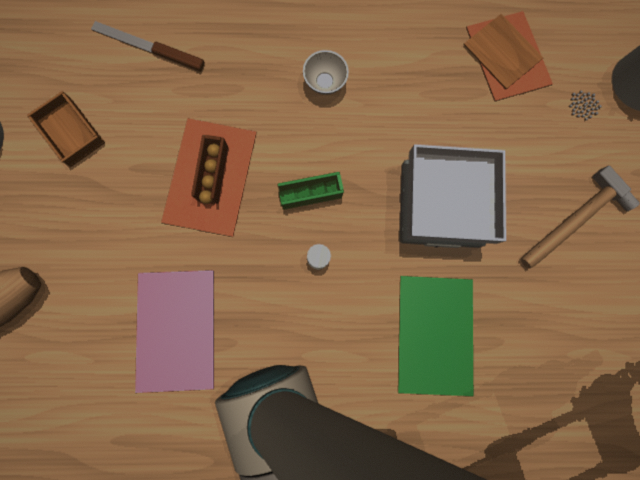

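Candidates in the top view are the dark wooden scoop on the red mat (210,172), the green scoop (310,190) and the brown tray (66,128). Red items are the mat (210,178) and an orange-red board at top right (508,55). I choose the dark scoop at (210,172) with four balls, on the red mat, and the pan at (455,195). Next I measure and take one close crop.

```bash
cat > h.py <<'E'
import numpy as np,cv2
def cloud(d):
    K=d["intrinsics"];T=d["world_from_camera"];z=d["range_z"]
    v,u=np.mgrid[:480,:640]
    p=np.stack([(u-K[0,2])/K[0,0]*z,-(v-K[1,2])/K[1,1]*z,-z],-1)
    return p@T[:3,:3].T+T[:3,3]
def onplane(d,u,v,h):
    K=d["intrinsics"];T=d["world_from_camera"]
    r=T[:3,:3]@np.array([(u-K[0,2])/K[0,0],-(v-K[1,2])/K[1,1],-1]);o=T[:3,3]
    return o+r*(h-o[2])/r[2]
def rect(p):
    c,s,a=cv2.minAreaRect(p[:,:2].astype(np.float32)*1000); return np.round(c,1),np.round(s,1),round(a,1)
E
python3 - <<'E'
from h import *
for n,box in(("top",(150,100,270,250)),("scene",(380,200,530,290))):
    d=dict(np.load(f"/tmp/{n}0.npz"));P=cloud(d);f=d["frame"];hsv=cv2.cvtColor(f,cv2.COLOR_BGR2HSV)
    x0,y0,x1,y1=box;M=np.zeros((480,640),bool);M[y0:y1,x0:x1]=1;M&=d["range_z"]>0
    cv2.imwrite(f"pics/{n}_crop.png",cv2.resize(f[y0:y1,x0:x1],None,fx=4,fy=4,interpolation=2))
    if n=="top":
        red=(hsv[...,0]<10)&(hsv[...,1]>120)&(hsv[...,2]>120)&M
        print("mat",rect(P[red&(P[...,2]<.012)]),np.median(P[red][:,2]))
    top=M&(P[...,2]>.040)&(P[...,2]<.058);q=P[top]
    print(n,"cheek tops",rect(q),np.percentile(q[:,2],[5,50,95]))
    hi=M&(P[...,2]>.012)&(P[...,2]<.06);print("all",rect(P[hi]))
    if n=="top":
        ball=M&(hsv[...,0]>12)&(hsv[...,0]<28)&(hsv[...,1]>100)&(hsv[...,2]>90)&(P[...,2]>.012)
        k,l,s,c=cv2.connectedComponentsWithStats(ball.astype(np.uint8))
        for i in range(1,k):
            if s[i,4]>15: print("ball",c[i],s[i,4],onplane(d,*c[i],.03).round(4), P[l==i].max(0).round(3))
    box=(380,120,530,270) if n=="top" else (190,270,410,480)
    x0,y0,x1,y1=box;M=np.zeros((480,640),bool);M[y0:y1,x0:x1]=1;M&=d["range_z"]>0
    rim=M&(P[...,2]>.094)&(P[...,2]<.106);fl=M&(P[...,2]>.060)&(P[...,2]<.074)
    print("rim",rect(P[rim]),np.median(P[rim][:,2]),"floor",rect(P[fl]),np.median(P[fl][:,2]))
E
```

```text
mat (array([551.8, 185.8]), array([129., 199.]), 79.2) 0.003230342200080727
top cheek tops (array([556.6, 180.4]), array([ 39.9, 110.5]), 82.2) [0.04106589 0.04647666 0.04900722]
all (array([554.2, 180.6]), array([ 40.1, 115.4]), 82.2)
ball [213.06315789 148.85263158] 95 [0.5933 0.1753 0.03  ] [0.602 0.184 0.037]
ball [210.16504854 164.15533981] 103 [0.5653 0.1793 0.03  ] [0.579 0.188 0.047]
ball [207.63809524 180.23809524] 105 [0.5363 0.1826 0.03  ] [0.55  0.193 0.048]
ball [204.98076923 195.79807692] 104 [0.5085 0.1862 0.03  ] [0.523 0.196 0.048]
rim (array([ 501.1, -233.2]), array([151.6, 150.7]), 86.8) 0.0992208944999523 floor (array([ 500.4, -232. ]), array([148.6, 148.7]), 86.8) 0.06777677487737321
scene cheek tops (array([544.5,  82. ]), array([239.5, 110.7]), 82.5) [0.0406433  0.04486859 0.0490791 ]
all (array([558.7, 188.4]), array([454.4, 111. ]), 82.1)
rim (array([ 501.8, -232.8]), array([152.5, 151.5]), 86.8) 0.09982413493266618 floor (array([ 501.9, -233.3]), array([151.6, 151.4]), 86.9) 0.0688181704984398
```

View pics/top_crop.png

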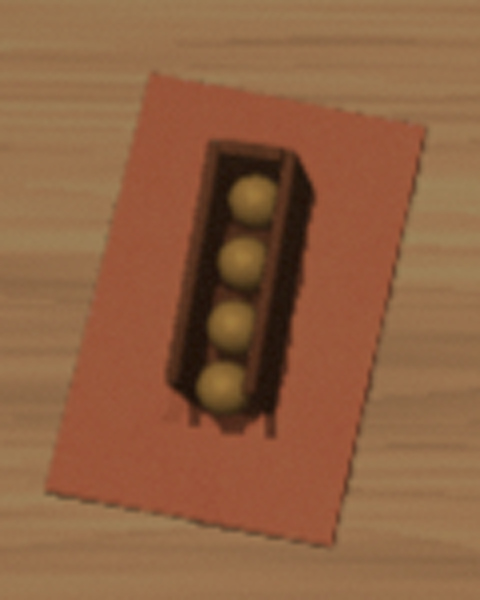

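The crop shows the dark trough with four brass balls and its lip toward the robot (image down). The sizes check out: scoop 110x40 mm, cheek tops at z=0.048, mat 199x129 mm, pan rim at 0.100 and floor at 0.068. Scoop centre is (0.555, 0.180) with yaw about -7.8°, and pan centre is (0.501, -0.233). Next I compute the moves.

```bash
cat >> h.py <<'E'
from scipy.spatial.transform import Rotation as R
def delta(pos,yaw,tilt=0):
    """rows' shift/turn from now to TCP pos, tool x at yaw (deg), lip lowered by tilt (deg)"""
    from rig import manip
    s=manip.get_state();w,x,y,z=s["ee_rot"];R0=R.from_quat([x,y,z,w])
    R1=R.from_euler('z',yaw,degrees=True)*R.from_euler('y',-tilt,degrees=True)*R.from_euler('x',180,degrees=True)
    return (R0.inv().apply(np.array(pos)-s["position"])).round(4),(R0.inv()*R1).as_rotvec(degrees=True).round(1)
E
python3 -c "
from h import *
print(delta((.555,.180,.13),-7.8))"
```

```text
(array([ 0.5777, -0.4928,  0.1014]), array([-0.1,  0. , 33.8]))
```

```bash
python3 -m crank '[[0.578,-0.493,0.101,0,0,33.8],[0.578,-0.493,0.101,0,0,33.8],[0.578,-0.493,0.101,0,0,33.8],[0.578,-0.493,0.101,0,0,33.8],[0.578,-0.493,0.101,0,0,33.8],[0.578,-0.493,0.101,0,0,33.8],[0.578,-0.493,0.101,0,0,33.8],[0.578,-0.493,0.101,0,0,33.8],[0.578,-0.493,0.101,0,0,33.8],[0.578,-0.493,0.101,0,0,33.8],[0.578,-0.493,0.101,0,0,33.8],[0.578,-0.493,0.101,0,0,33.8],[0.578,-0.493,0.101,0,0,33.8],[0.578,-0.493,0.101,0,0,33.8],[0.578,-0.493,0.101,0,0,33.8],[0.578,-0.493,0.101,0,0,33.8]]' 1 70; python3 -c "
from h import *
print(delta((.555,.180,.016),-7.8))
from rig import viewer,manip
print(manip.get_state()['qpos'].round(3))
d=viewer.get_image('scene');cv2.imwrite('pics/s1.png',d['frame'][140:380,270:590].repeat(2,0).repeat(2,1))"
```

```text
clock: 2.1
position: [0.5548, 0.1788, 0.1308]
ee_rot: [-0.001, 0.998, -0.069, -0.0]
contact_force: [-0.1, 0.8, 0.0]
width: 0.0854
(array([ 1.000e-04, -1.100e-03,  1.148e-01]), array([-0.1,  0. , -0.1]))
[1.920e-01 3.600e-01 1.643e+00 1.000e-03 1.140e+00 1.900e+00]
```

View pics/s1.png

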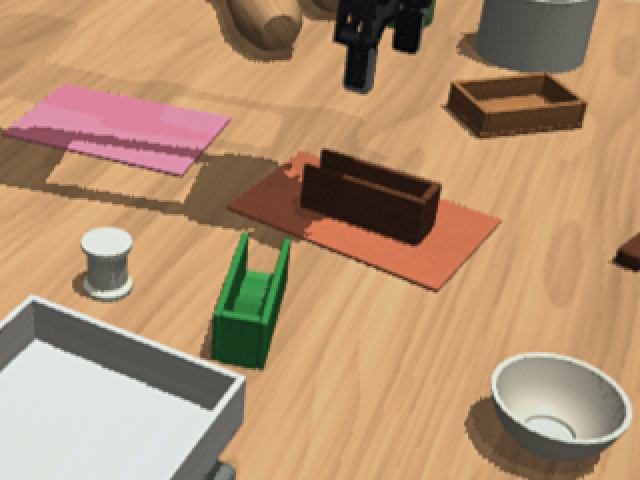

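The gripper hangs above the dark scoop (tips near full-frame pixel (465,175)), with the jaws straddling its width. Descending and closing.

```bash
python3 -m crank '[[0,-0.001,0.03,0,0,0],[0,-0.001,0.06,0,0,0],[0,-0.001,0.085,0,0,0],[0,-0.001,0.1,0,0,0],[0,-0.001,0.11,0,0,0],[0,-0.001,0.114,0,0,0],[0,-0.001,0.115,0,0,0],[0,-0.001,0.115,0,0,0]]' && python3 -m crank '[[0,0,0,0,0,0],[0,0,0,0,0,0],[0,0,0,0,0,0],[0,0,0,0,0,0],[0,0,0,0,0,0],[0,0,0,0,0,0],[0,0,0,0,0,0],[0,0,0,0,0,0]]' 0 70
```

```text
clock: 3.15
position: [0.5555, 0.1802, 0.0164]
ee_rot: [-0.001, 0.998, -0.069, 0.0]
contact_force: [0.4, 0.5, 1.0]
width: 0.0856
clock: 4.15
position: [0.556, 0.1804, 0.017]
ee_rot: [-0.001, 0.998, -0.069, 0.001]
contact_force: [-0.6, 1.0, 4.0]
width: 0.0379
```

```bash
python3 -m crank '[[0,0,-0.002,0,0,0],[0,0,-0.006,0,0,0],[0,0,-0.012,0,0,0],[0,0,-0.02,0,0,0],[0,0,-0.03,0,0,0],[0,0,-0.041,0,0,0],[0,0,-0.053,0,0,0],[0,0,-0.065,0,0,0],[0,0,-0.077,0,0,0],[0,0,-0.089,0,0,0],[0,0,-0.1,0,0,0],[0,0,-0.109,0,0,0],[0,0,-0.116,0,0,0],[0,0,-0.121,0,0,0],[0,0,-0.124,0,0,0],[0,0,-0.125,0,0,0],[0,0,-0.125,0,0,0],[0,0,-0.125,0,0,0]]'; python3 -c "
from h import *
print(delta((.572,-.259,.142),-20))
from rig import viewer
d=viewer.get_image('top');cv2.imwrite('pics/t2.png',d['frame'][80:280,120:320].repeat(3,0).repeat(3,1))"
```

```text
clock: 6.4
position: [0.5556, 0.1801, 0.1417]
ee_rot: [-0.001, 0.998, -0.069, 0.001]
contact_force: [0.6, 0.1, -3.9]
width: 0.038
(array([ 0.0766,  0.4327, -0.0011]), array([-0.1, -0.1, 12.1]))
```

View pics/t2.png

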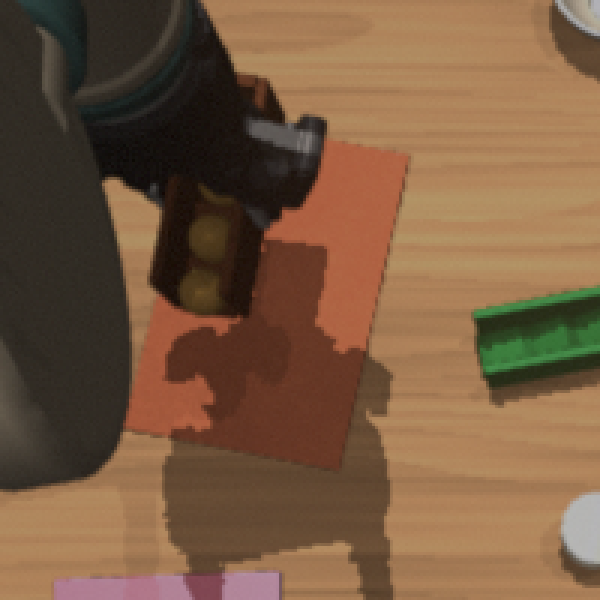

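The scoop is held level off the mat with the front balls visible in it, and the weight change is about 4 N. Moving over the pan with gentle ramps.

```bash
python3 -m crank '[[0.001,0.004,0,0,0,0.1],[0.002,0.013,0,0,0,0.4],[0.005,0.026,0,0,0,0.7],[0.008,0.043,0,0,0,1.2],[0.012,0.065,0,0,0,1.8],[0.016,0.091,0,0,0,2.5],[0.021,0.119,0,0,0,3.3],[0.026,0.149,0,0,0,4.2],[0.032,0.182,0,0,0,5.1],[0.038,0.217,0,0,0,6],[0.044,0.251,0,0,0,7],[0.05,0.284,0,0,0,7.9],[0.056,0.314,0,0,0,8.8],[0.061,0.342,0,0,0,9.6],[0.065,0.368,0,0,0,10.3],[0.069,0.39,0,0,0,10.9],[0.072,0.407,0,0,0,11.4],[0.075,0.42,0,0,0,11.7],[0.076,0.429,0,0,0,12],[0.077,0.433,0,0,0,12.1]]'
cat >> h.py <<'E'
LIP=np.array([.520,-.240,.122]); G=np.array([.055,0,.0055])  # TCP from lip in scoop frame: centre is lip+(55,0,15) mm, TCP 9.5 mm under centre
def tiltdelta(tilt,yaw=-20):
    S=R.from_euler('z',yaw,degrees=True)*R.from_euler('y',-tilt,degrees=True)
    return delta(LIP+S.apply(G),yaw,tilt)
def pan(save=None):
    from rig import viewer,manip
    s=manip.get_state();o=[]
    d=viewer.get_image("scene");P=cloud(d)
    c=P[...,:2]-[.501,-.233];a=np.deg2rad(-3.1);u=c@np.array([np.cos(a),np.sin(a)]);v=c@np.array([-np.sin(a),np.cos(a)])
    m=(np.maximum(abs(u),abs(v))<.06)&(P[...,2]>.03)
    rim=(np.maximum(abs(u),abs(v))<.077)&(np.maximum(abs(u),abs(v))>.069)&(u<.03)&(P[...,2]>.08)&(P[...,2]<.104)
    z=P[...,2][m];z=z[z<.074]
    if save: cv2.imwrite(save,d["frame"][200:480,150:470].repeat(2,0).repeat(2,1))
    print("clock",round(s["clock"],2),"floor z",np.median(z).round(4),len(z),"rim",np.percentile(P[...,2][rim],90).round(4),"F",s["contact_force"].round(2))
E
python3 -c "
from h import *
pan()
for t in(0,5,10,15): print(t,tiltdelta(t))"
```

```text
clock: 8.95
position: [0.5723, -0.2594, 0.1408]
ee_rot: [-0.001, 0.985, -0.174, 0.0]
contact_force: [-0.1, 0.1, -4.9]
width: 0.0379
clock 8.95 floor z 0.0687 5511 rim 0.1009 F [-0.11  0.07 -4.89]
0 (array([-0.0011, -0.0007,  0.0133]), array([-0.1, -0. , -0. ]))
5 (array([-0.0018, -0.0007,  0.0086]), array([-0.1,  5. , -0. ]))
10 (array([-0.0029, -0.0007,  0.0039]), array([-0.1, 10. , -0. ]))
15 (array([-0.0044, -0.0007, -0.0007]), array([-0.1, 15. , -0. ]))
```

```bash
python3 -m crank '[[0,-0.001,0.003,0,0.3,0],[-0.001,-0.001,0.006,0,1,0],[-0.001,-0.001,0.009,0,2,0],[-0.002,-0.001,0.01,0,3,0],[-0.002,-0.001,0.009,0,4.2,0],[-0.002,-0.001,0.008,0,5.5,0],[-0.002,-0.001,0.007,0,7,0],[-0.003,-0.001,0.005,0,8.5,0],[-0.003,-0.001,0.004,0,10,0],[-0.004,-0.001,0.002,0,11.5,0],[-0.004,-0.001,0.001,0,13,0],[-0.004,-0.001,0,0,14.2,0],[-0.004,-0.001,-0.001,0,15,0],[-0.004,-0.001,-0.001,0,15,0],[-0.004,-0.001,-0.001,0,15,0]]'
python3 -c "
from h import *
pan('pics/p15.png')
for t in(15,18,20,22): print(t,tiltdelta(t))"
```

```text
clock: 10.88
position: [0.5693, -0.2576, 0.1419]
ee_rot: [0.022, 0.976, -0.172, 0.129]
contact_force: [0.7, 1.7, -5.2]
width: 0.0381
clock 10.88 floor z 0.0687 5391 rim 0.1009 F [ 0.68  1.67 -5.21]
15 (array([-0.0007,  0.0003,  0.0001]), array([-0.1, -0.1, -0. ]))
18 (array([-0.001 ,  0.0003, -0.0027]), array([-0.1,  2.9, -0. ]))
20 (array([-0.0014,  0.0003, -0.0046]), array([-0.1,  4.9, -0. ]))
22 (array([-0.0018,  0.0003, -0.0065]), array([-0.1,  6.9, -0. ]))
```

View pics/p15.png

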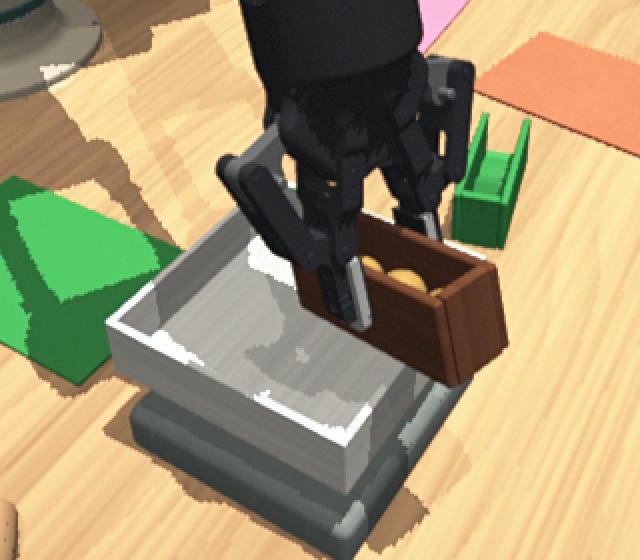

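At 15° the scoop's lip is over the pan and three balls are visible behind the finger. The pan is still empty (floor at 0.0687). Continuing slowly.

```bash
python3 -m crank '[[0,0,-0.0005,0,0.5,0],[0,0,-0.001,0,1,0],[0,0,-0.0015,0,1.5,0],[0,0,-0.002,0,2,0],[-0.001,0,-0.0025,0,2.5,0],[-0.001,0,-0.003,0,3,0],[-0.001,0,-0.0035,0,3.5,0],[-0.001,0,-0.004,0,4,0],[-0.001,0,-0.004,0,4,0],[-0.001,0,-0.004,0,4,0],[-0.001,0,-0.004,0,4,0],[-0.001,0,-0.004,0,4,0]]'
python3 -c "
from h import *
pan()
print(tiltdelta(19))"
```

```text
clock: 12.42
position: [0.5675, -0.2569, 0.1454]
ee_rot: [0.028, 0.971, -0.171, 0.163]
contact_force: [-0.2, 0.2, -4.0]
width: 0.0381
clock 12.43 floor z 0.0687 5538 rim 0.1009 F [-0.16  0.23 -3.98]
(array([-0.0003,  0.0003,  0.0003]), array([-0.1, -0.1, -0. ]))
```

```bash
python3 -m crank '[[0,0,-0.0005,0,0.5,0],[0,0,-0.001,0,1,0],[0,0,-0.0015,0,1.5,0],[0,0,-0.002,0,2,0],[0,0,-0.002,0,2,0],[0,0,-0.002,0,2,0],[0,0,-0.002,0,2,0],[0,0,-0.002,0,2,0]]'
python3 -c "
from h import *
pan()
print(tiltdelta(21))"
```

```text
clock: 13.48
position: [0.5669, -0.2568, 0.1473]
ee_rot: [0.031, 0.968, -0.171, 0.18]
contact_force: [0.2, 0.0, -4.5]
width: 0.0381
clock 13.47 floor z 0.0687 5594 rim 0.101 F [ 0.15  0.03 -4.45]
(array([-0.0006,  0.0003,  0.0003]), array([-0.1, -0.1, -0. ]))
```

```bash
python3 -m crank '[[0,0,-0.0005,0,0.5,0],[0,0,-0.001,0,1,0],[0,0,-0.0015,0,1.5,0],[-0.001,0,-0.002,0,2,0],[-0.001,0,-0.002,0,2,0],[-0.001,0,-0.002,0,2,0],[-0.001,0,-0.002,0,2,0],[-0.001,0,-0.002,0,2,0]]'
python3 -c "
from h import *
pan()
print(tiltdelta(23))"
```

```text
clock: 14.52
position: [0.5654, -0.2562, 0.1488]
ee_rot: [0.034, 0.965, -0.17, 0.197]
contact_force: [-0.4, -0.0, -3.7]
width: 0.038
clock 14.53 floor z 0.0687 5689 rim 0.101 F [-0.43 -0.03 -3.71]
(array([0.0001, 0.0003, 0.0003]), array([-0.1, -0.1, -0. ]))
```

```bash
python3 -m crank '[[0,0,-0.0005,0,0.5,0],[0,0,-0.001,0,1,0],[0,0,-0.0015,0,1.5,0],[-0.001,0,-0.002,0,2,0],[-0.001,0,-0.002,0,2,0],[-0.001,0,-0.002,0,2,0],[-0.001,0,-0.002,0,2,0],[-0.001,0,-0.002,0,2,0]]'
python3 -c "
from h import *
pan('pics/p25.png')
print(tiltdelta(25))"
```

```text
clock: 15.58
position: [0.5639, -0.2557, 0.1503]
ee_rot: [0.037, 0.961, -0.17, 0.214]
contact_force: [-0.7, 0.0, -3.5]
width: 0.0379
clock 15.57 floor z 0.0631 5459 rim 0.0953 F [-0.67  0.03 -3.46]
(array([0.0008, 0.0003, 0.0004]), array([-0.1, -0.1, -0. ]))
```

The first knob dropped between 23° and 25° (floor -5.6 mm). Going on to 33°, then in small steps.

```bash
python3 -m crank '[[0,0,-0.0005,0,0.5,0],[0,0,-0.001,0,1,0],[0,0,-0.0015,0,1.5,0],[0,0,-0.002,0,2,0],[0,0,-0.0025,0,2.5,0],[0,0,-0.003,0,3,0],[-0.001,0,-0.0035,0,3.5,0],[-0.001,0,-0.004,0,4,0],[-0.001,0,-0.0045,0,4.5,0],[-0.001,0,-0.005,0,5,0],[-0.001,0,-0.0055,0,5.5,0],[-0.001,0,-0.006,0,6,0],[-0.001,0,-0.0065,0,6.5,0],[-0.002,0,-0.007,0,7,0],[-0.002,0,-0.007,0,7,0],[-0.002,0,-0.007,0,7,0],[-0.002,0,-0.007,0,7,0]]'
python3 -c "
from h import *
pan()
print(tiltdelta(32))"
```

```text
clock: 17.75
position: [0.5596, -0.2542, 0.1559]
ee_rot: [0.047, 0.946, -0.167, 0.272]
contact_force: [0.2, 0.5, -3.4]
width: 0.0381
clock 17.75 floor z 0.0628 5835 rim 0.095 F [ 0.25  0.48 -3.35]
(array([0.0014, 0.0002, 0.001 ]), array([-0.1, -0.1, -0.1]))
```

```bash
python3 -m crank '[[0.001,0,0,0,0.5,0],[0.001,0,-0.0005,0,1,0],[0.001,0,-0.001,0,1.5,0],[0.001,0,-0.001,0,2,0],[0.001,0,-0.001,0,2,0],[0.001,0,-0.001,0,2,0],[0.001,0,-0.001,0,2,0],[0.001,0,-0.001,0,2,0]]'
python3 -c "
from h import *
pan()
print(tiltdelta(34))"
```

```text
clock: 18.8
position: [0.5599, -0.2543, 0.1573]
ee_rot: [0.05, 0.942, -0.166, 0.289]
contact_force: [-0.4, 0.0, -3.5]
width: 0.0384
clock 18.8 floor z 0.0627 5948 rim 0.0951 F [-0.44  0.03 -3.46]
(array([0.0001, 0.0002, 0.0001]), array([-0.1, -0.1, -0.1]))
```

```bash
python3 -m crank '[[0,0,-0.0005,0,0.5,0],[0,0,-0.001,0,1,0],[0,0,-0.0015,0,1.5,0],[0,0,-0.002,0,2,0],[0,0,-0.002,0,2,0],[0,0,-0.002,0,2,0],[0,0,-0.002,0,2,0],[0,0,-0.002,0,2,0]]'
python3 -c "
from h import *
pan()
print(tiltdelta(36))"
```

```text
clock: 19.85
position: [0.5589, -0.2539, 0.159]
ee_rot: [0.053, 0.936, -0.165, 0.305]
contact_force: [0.8, 0.8, -4.1]
width: 0.0385
clock 19.85 floor z 0.0628 6085 rim 0.0951 F [ 0.79  0.76 -4.06]
(array([-0.0002,  0.0002,  0.0001]), array([-0.1, -0.1, -0.1]))
```

```bash
python3 -m crank '[[0,0,-0.0005,0,0.5,0],[0,0,-0.001,0,1,0],[0,0,-0.0015,0,1.5,0],[-0.001,0,-0.002,0,2,0],[-0.001,0,-0.002,0,2,0],[-0.001,0,-0.002,0,2,0],[-0.001,0,-0.002,0,2,0],[-0.001,0,-0.002,0,2,0]]'
python3 -c "
from h import *
pan()
print(tiltdelta(38))"
```

```text
clock: 20.9
position: [0.5572, -0.2534, 0.1602]
ee_rot: [0.056, 0.931, -0.164, 0.322]
contact_force: [0.2, -0.5, -2.7]
width: 0.0378
clock 20.9 floor z 0.055 6391 rim 0.0876 F [ 0.19 -0.53 -2.73]
(array([0.0003, 0.0002, 0.0003]), array([-0.1, -0.1, -0.1]))
```

```bash
python3 -c "
from h import *
import h
for t,z in((36,0),(32,0),(26,.002),(20,.005),(14,.009),(8,.013),(3,.017),(0,.019),(0,.02)):
    h.LIP=np.array([.520,-.240,.122+z]);print(t,*tiltdelta(t))"
```

```text
36 [0.0005 0.0002 0.0022] [-0.1 -2.1 -0.1]
32 [0.0006 0.0002 0.006 ] [-0.1 -6.1 -0. ]
26 [0.0015 0.0002 0.0102] [ -0.1 -12.1  -0. ]
20 [0.0024 0.0002 0.0136] [ -0.1 -18.1  -0. ]
14 [0.0033 0.0002 0.016 ] [ -0.1 -24.1  -0. ]
8 [0.0037 0.0002 0.0183] [ -0.1 -30.1  -0. ]
3 [0.004  0.0002 0.0194] [ -0.1 -35.1  -0. ]
0 [0.0037 0.0002 0.0203] [ -0.1 -38.1  -0. ]
0 [0.0044 0.0002 0.0195] [ -0.1 -38.1  -0. ]
```

```bash
python3 -m crank '[[0.0005,0,0.002,0,-2,0],[0.0006,0,0.006,0,-6,0],[0.001,0,0.008,0,-9,0],[0.0015,0,0.01,0,-12,0],[0.002,0,0.012,0,-15,0],[0.0024,0,0.0136,0,-18,0],[0.003,0,0.015,0,-21,0],[0.0033,0,0.016,0,-24,0],[0.0035,0,0.017,0,-27,0],[0.0037,0,0.0183,0,-30,0],[0.004,0,0.019,0,-33,0],[0.004,0,0.0194,0,-35,0],[0.004,0,0.02,0,-37,0],[0.004,0,0.02,0,-38,0],[0.0044,0,0.0195,0,-38,0],[0.0044,0,0.0195,0,-38,0]]'
python3 -c "
from h import *
pan('pics/lev.png')
print(delta((.5545,.181,.145),-7.8))"
```

```text
clock: 22.95
position: [0.5717, -0.2586, 0.1476]
ee_rot: [-0.001, 0.985, -0.174, 0.001]
contact_force: [0.8, -0.8, -3.4]
width: 0.0381
clock 22.95 floor z 0.0568 5709 rim 0.0893 F [ 0.83 -0.84 -3.41]
(array([-0.1663, -0.4072,  0.0031]), array([ -0.1,  -0.1, -12.2]))
```

View pics/lev.png

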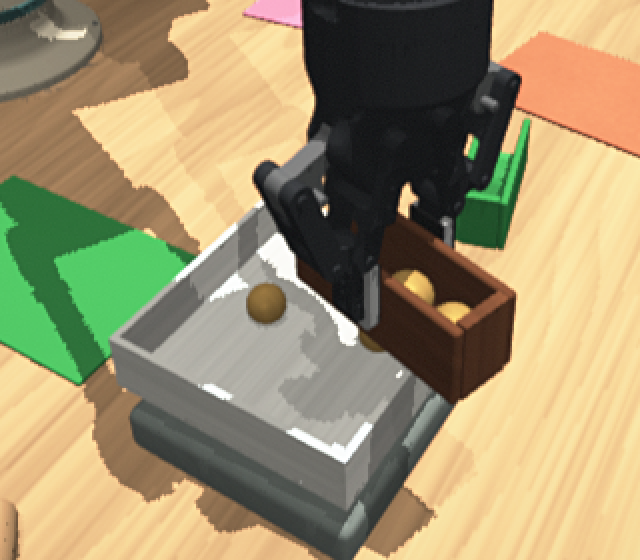

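Two balls lie in the pan (crop pixels (265,303) and (375,340)), the pan has sunk 11.9 mm, and two balls remain in the level scoop. Returning to the mat.

```bash
python3 -m crank '[[-0.002,-0.004,0,0,0,-0.1],[-0.005,-0.012,0,0,0,-0.4],[-0.01,-0.024,0,0,0,-0.7],[-0.017,-0.041,0,0,0,-1.2],[-0.025,-0.061,0,0,0,-1.8],[-0.035,-0.086,0,0,0,-2.6],[-0.046,-0.112,0,0,0,-3.4],[-0.057,-0.14,0,0,0,-4.2],[-0.07,-0.171,0.001,0,0,-5.1],[-0.083,-0.204,0.001,0,0,-6.1],[-0.096,-0.236,0.002,0,0,-7.1],[-0.109,-0.267,0.002,0,0,-8],[-0.121,-0.295,0.002,0,0,-8.8],[-0.131,-0.322,0.003,0,0,-9.6],[-0.141,-0.346,0.003,0,0,-10.4],[-0.15,-0.366,0.003,0,0,-11],[-0.156,-0.383,0.003,0,0,-11.5],[-0.161,-0.395,0.003,0,0,-11.8],[-0.165,-0.403,0.003,0,0,-12.1],[-0.166,-0.407,0.003,0,0,-12.2]]'
python3 -m crank '[[0,0,0,0,0,0],[0,0,0,0,0,0],[0,0,0,0,0,0]]'
python3 -c "
from h import *
pan()
print(delta((.5545,.181,.0175),-7.8))"
```

```text
clock: 25.5
position: [0.5546, 0.1809, 0.145]
ee_rot: [-0.0, 0.998, -0.068, 0.001]
contact_force: [-0.4, 0.4, -3.2]
width: 0.0381
clock: 25.88
position: [0.5547, 0.1805, 0.145]
ee_rot: [-0.0, 0.998, -0.068, 0.001]
contact_force: [-0.1, 0.5, -3.3]
width: 0.0379
clock 25.88 floor z 0.0568 6981 rim 0.0892 F [-0.1   0.54 -3.33]
(array([-0.0005, -0.0003,  0.1275]), array([-0.1, -0.1, -0. ]))
```

```bash
python3 -m crank '[[0,0,0.003,0,0,0],[0,0,0.008,0,0,0],[0,0,0.015,0,0,0],[0,0,0.024,0,0,0],[0,0,0.034,0,0,0],[0,0,0.045,0,0,0],[0,0,0.056,0,0,0],[0,0,0.067,0,0,0],[0,0,0.078,0,0,0],[0,0,0.088,0,0,0],[0,0,0.097,0,0,0],[0,0,0.105,0,0,0],[0,0,0.111,0,0,0],[0,0,0.116,0,0,0],[0,0,0.12,0,0,0],[0,0,0.122,0,0,0],[0,0,0.124,0,0,0],[0,0,0.125,0,0,0],[0,0,0.126,0,0,0],[0,0,0.126,0,0,0]]'
python3 -m crank '[[0,0,0.0005,0,0,0],[0,0,0.001,0,0,0],[0,0,0.001,0,0,0],[0,0,0.001,0,0,0]]'
```

```text
clock: 28.42
position: [0.5549, 0.1806, 0.019]
ee_rot: [-0.0, 0.998, -0.068, 0.001]
contact_force: [0.1, 0.9, -3.3]
width: 0.038
clock: 28.92
position: [0.555, 0.1806, 0.018]
ee_rot: [-0.0, 0.998, -0.068, 0.001]
contact_force: [-0.5, -0.0, -3.0]
width: 0.0379
```

```bash
python3 - <<'E'
from h import *
from rig import viewer
d=viewer.get_image("scene");cv2.imwrite("pics/down.png",d["frame"][140:300,350:560].repeat(3,0).repeat(3,1))
E
```

```text
(no output)
```

View pics/down.png

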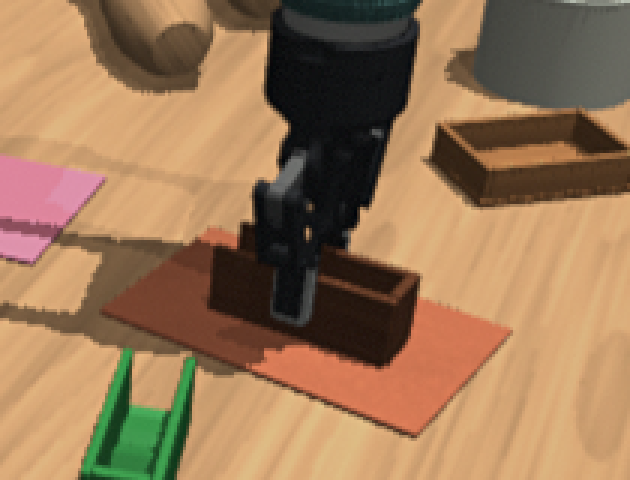

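The scoop is about 1 mm above the mat, level and well inside it. Lowering until it bears.

```bash
python3 -m crank '[[0,0,0.0005,0,0,0],[0,0,0.001,0,0,0],[0,0,0.001,0,0,0],[0,0,0.001,0,0,0]]'; python3 -m crank '[[0,0,0.0005,0,0,0],[0,0,0.0005,0,0,0],[0,0,0.0005,0,0,0]]'
```

```text
clock: 29.48
position: [0.555, 0.1806, 0.017]
ee_rot: [-0.0, 0.998, -0.068, 0.001]
contact_force: [0.1, 0.8, -2.8]
width: 0.038
clock: 29.85
position: [0.555, 0.1806, 0.017]
ee_rot: [-0.0, 0.998, -0.068, 0.001]
contact_force: [-1.7, -0.8, 3.9]
width: 0.0379
```

Now in contact (+3.9 N). I open, then back straight up.

```bash
python3 -m crank '[[0,0,0,0,0,0],[0,0,0,0,0,0],[0,0,0,0,0,0],[0,0,0,0,0,0],[0,0,0,0,0,0],[0,0,0,0,0,0],[0,0,0,0,0,0],[0,0,0,0,0,0]]' 1; python3 -m crank '[[0,0,-0.005,0,0,0],[0,0,-0.015,0,0,0],[0,0,-0.035,0,0,0],[0,0,-0.06,0,0,0],[0,0,-0.09,0,0,0],[0,0,-0.12,0,0,0],[-0.04,0,-0.15,0,0,0],[-0.09,0,-0.17,0,0,0],[-0.14,0,-0.18,0,0,0],[-0.18,0,-0.18,0,0,0],[-0.2,0,-0.18,0,0,0],[-0.2,0,-0.18,0,0,0],[-0.2,0,-0.18,0,0,0],[-0.2,0,-0.18,0,0,0]]'
python3 - <<'E'
from h import *
from rig import viewer
pan()
d=viewer.get_image("scene");a=d["frame"][140:300,350:560].repeat(2,0).repeat(2,1)
P=cloud(d);M=np.zeros((480,640),bool);M[200:290,380:530]=1
q=P[M&(P[...,2]>.041)&(P[...,2]<.056)&(abs(P[...,0]-.555)<.08)&(abs(P[...,1]-.18)<.05)]
print(rect(q),np.percentile(q[:,2],[50,95]))
A=np.c_[q[:,:2],np.ones(len(q))]
d=viewer.get_image("top");b=d["frame"][80:240,120:300].repeat(2,0).repeat(2,1)
cv2.imwrite("pics/end.png",np.hstack([a,b]))
E
```

```text
clock: 30.85
position: [0.555, 0.1806, 0.017]
ee_rot: [-0.0, 0.998, -0.068, 0.001]
contact_force: [0.1, 0.1, 1.3]
width: 0.0854
clock: 32.6
position: [0.3579, 0.2077, 0.1963]
ee_rot: [-0.0, 0.998, -0.068, 0.001]
contact_force: [0.2, -0.1, 0.1]
width: 0.0859
clock 32.6 floor z 0.0568 6989 rim 0.0893 F [ 0.24 -0.12  0.07]
(array([557.5, 179.5]), array([ 43.7, 109.8]), 81.4) [0.04644187 0.04936579]
```

View pics/end.png

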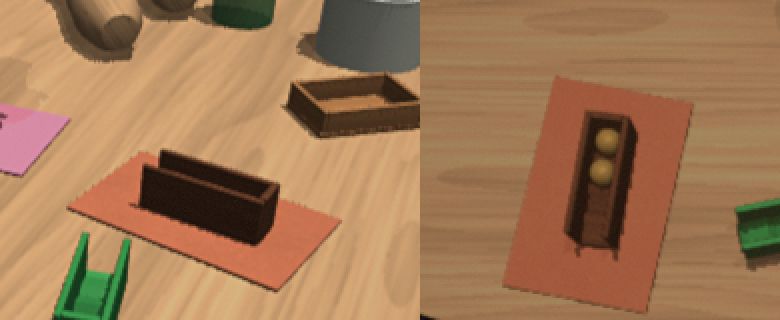

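The scoop stands upright and wholly on the mat with two balls in it (crop pixels (607,140) and (600,170)). The gripper is clear and the pan has sunk 11.9 mm.

```bash
python3 -c "
from rig import job
print(job.sign_off())"
```

```text
the job is handed in; nothing more can be done
None
```

I gripped the dark scoop, tipped it slowly over the pan, and levelled it after the second knob fell. The first knob dropped between 23° and 25° of tilt, the second between 36° and 38°. I then set the scoop back on its mat, let go, and handed in at about 32.7 s on the robot's clock.

- **Pan:** it has sunk 11.9 mm (floor reading 0.0687 m to 0.0568 m), which matches two knobs.
- **Scoop:** it looks upright and wholly on the mat with two knobs inside. Its cheek tops read about 0.048 m, as at the start.
- **Gripper:** it is open and well clear of the scoop, with the tool force near zero.
- **Not measured:** I could not read the load on the mat. The held weight of about 3.3 N just before setting down is consistent with two knobs, but that force reading wavers by about 0.5 N.

No check failed or disagreed.

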